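# Fit the spacer between turbo flange and jaw and hold it pressed

### The job

Before working on the turbocharger fixtures, throw the black-knobbed isolator lever fully over from its green mark to its red mark. Then take the brass spacer out of the green rack and set it upright on the blue bed, centred, in the gap between turbo flange and jaw at the one station where the gap is wide enough for it; leave the jaw and pad of the other station alone, do not push the spacer into it, and do not disturb the loose things lying about. Finally let go of it and push the wide station's red sprung pad towards the turbo so that the jaw clamps the spacer flush and square between the two faces, and finish while still holding the pad pressed with its spring about half sunk.

Things in the scene. Friction and masses are not known exactly. Their poses are not given: they have to be found in the camera images.
- isolator (a joint): isolator lever angle, rad: 0 = on (leans to -x of the isolator over the green mark), 1.0 = off (leans to +x over the red mark). Weighted over-centre: it rests at either end stop and drops over once past the middle (0.5); about 1 N at the knob moves it
- isolator_pivot (a point): hinge axis of the isolator lever, mid-width, 22 mm above the bench; the yellow housing is 90 (x) x 60 (y) x 25 mm high, centred below. x: the way the knob travels from on to off; y along the hinge axis; z up
- isolator_tip (a point): centre of the lever's black ball knob (26 mm across), 80 mm from the pivot on a 10 mm rod; turns with the lever. At on and off alike the ball's centre is 92 mm above the bench and 38 mm before or behind the pivot along x
- spacer_mid (a point): centre of the loose brass spacer plate standing upright, about 0.33 kg, 41 mm above its foot, 41 mm below its top. x: its thickness, 12 mm; y: its width; z up. Foot part 56 mm wide and 50 mm high; above it a gripping tab 30 mm wide (y), 12 mm thick, 32 mm high; total height 82 mm
- spacer: the same spacer, origin at the centre of its foot
- rack: green rack fixed to the bench, 110 (x) x 90 (y) mm, 30 mm high, with two sockets lying on it (up to 41 mm above the bench); origin under its centre. The spacer stands in its middle slot, 15 x 59 mm and 20 mm deep, foot 10 mm above the bench, its axes along the rack's; lift it over 25 mm to clear the slot
- seat_a (a point): station A: point on top of its blue bed (10 mm above the bench), mid-width, at the foot of the fixed flange's face. x: from the movable steel jaw to the turbocharger, square to both faces (the way the jaw closes); y across; z up. The gap lies on the -x side of this point. Flange and jaw are each 12 mm thick, 64 mm wide, 48 mm high, tops 58 mm above the bench
- flange_a: station A's dark turbocharger with its square flange, fixed on the bed, at most 61 mm above the bench; origin on the bench straight below seat_a, same axes; flange face at x = 0
- seat_b (a point): station B: point on top of its blue bed (10 mm above the bench), mid-width, at the foot of the fixed flange's face. x: from the movable steel jaw to the turbocharger, square to both faces (the way the jaw closes); y across; z up. The gap lies on the -x side of this point. Flange and jaw are each 12 mm thick, 64 mm wide, 48 mm high, tops 58 mm above the bench
- station_b: station B, fixed to the bench: blue bed plate 225 x 90 x 10 mm (95 mm before to 130 mm behind the origin along x) with jaw and turbocharger on it; the other station is alike. Origin on the bench straight below seat_b, axes as seat_b
- jaw_a (a joint): slide of station A's movable steel jaw, m. Its gap (jaw face to fixed flange face) is 0.026 minus this value; grows as the jaw moves in +x of the station towards the fixed flange; travel 0 to 0.026. It drags with about 1.5 N and stays where it is left
- jaw_b (a joint): slide of station B's movable steel jaw, m. Its gap (jaw face to fixed flange face) is 0.026 minus this value; grows as the jaw moves in +x of the station towards the fixed flange; travel 0 to 0.026. It drags with about 1.5 N and stays where it is left
- pad_a (a joint): how far station A's red pad is sunk towards its jaw, m: 0 = free, 0.020 = bottomed. Spring of 800 N/m (10 mm = 8 N) between pad and jaw; it springs back when let go. The jaw starts to follow once the pad is sunk about 2 mm
- pad_b (a joint): how far station B's red pad is sunk towards its jaw, m: 0 = free, 0.020 = bottomed. Spring of 800 N/m (10 mm = 8 N) between pad and jaw; it springs back when let go. The jaw starts to follow once the pad is sunk about 2 mm
- padface_a (a point): centre of the outer face of station A's red push pad (44 mm wide, 40 mm high, 10 mm thick), 37 mm above the bench; it moves with jaw and pad. Axes as seat_a; push it along +x. Station B has the same pad. It lies 46 mm behind the jaw's inner face when free
- jawface_b (a point): centre of the inner (gap) face of station B's jaw, 34 mm above the bench; axes as seat_b
- socket_big: loose dark socket standing upright, 34 mm across, 55 mm high; origin at its foot
- socket_small: loose bright socket standing upright, 26 mm across, 45 mm high; origin at its foot
- flange_bolt: loose steel bolt standing on its head, 28 mm across, 40 mm high; origin at its foot
- wrench: loose steel wrench lying along its x, 180 mm long, about 20 mm high; origin mid-length on the bench
- driver: loose red screwdriver lying along its x, 200 mm long, 26 mm high; origin mid-length on the bench
- phone: loose black phone lying flat, 75 x 155 x 9 mm; origin under its centre
- spray_can: loose red spray can standing, 54 mm across, 150 mm high; origin at its foot

How it is judged:
By the outcome, as a careful person would: the job done as asked, in the order asked, and still so for the second after the job is handed in, while the arm keeps its last pose, push and grip.
It also fails if it takes over 64 s, if anything falls off the work surface, if the arm or the gripper's body presses on something with over 40 N, if the wrist force passes 120 N, or if a joint passes its speed limit or range.

### The arm

A 6-joint arm with a two-finger parallel gripper is mounted at the origin on the work surface. World frame = base frame: x ahead of the robot, y to its left, z up, the work surface at z = 0. Lengths are in m, angles in degrees, forces in N, time in s.
With the tool pointing down it reaches from about 0.275 to 0.75 m from the base axis. Payload 10.2 kg.
Tool frame: the origin (TCP) lies at the very end of the fingers, on their centre line; the grasp point (between the pads) lies robot.grip_point_offset behind it (robot.grip_point_offset is the distance from the TCP to the grasp point, in m); x points along the fingers, y is the direction in which the jaws open and shut, and the axes are right-handed (so a half turn about x gives the same grasp; the last joint's range is limited). The gripper opens to 85 mm and grips with 20 to 120 N. Pads are 22 mm wide; open, the fingers measure 114 mm over their backs; the gripper's body (76 mm by 85 mm) begins 54 mm behind the grasp point. The pads swing forward as they close: fully open they stand 13 mm farther back than shut.
Start: joints at [-77.601, 17.928, 85.812, -0, 76.261, -12.8], TCP at [0.224, -0.475, 0.231] pointing down, gripper open.
Joint ranges: [-168.41, 168.41], [-55.51, 124.54], [10.69, 146.95], [-70.63, 250.63], [1, 178], [-165.06, 165.06]. Speed limits (degrees/s): [136.94, 136.94, 172.46, 180, 180, 180].

### API

Orientations are given as a 3x3 rotation matrix whose columns are the frame's x, y, z axes.
In Python, from rig import robot, viewer, order gives the robot as it stands.
- The arm moves only by the tool carry_out, never from a script. Its argument "motion" is a list of rows, each a list of 3 entries, a list of its own where there are three numbers: the closure, from -1 (fully open) to 1 (shut), so that 0 is half open, then the shift along the tool's x, y, z in m, then the turn about the tool's x in degrees. In form: [[gripper, [dx, dy, dz], turn], ...]. A call has 1 to 20 rows; each row shifts and turns the pose as measured when the row begins, along the tool's axes as they then stand; what a row does not reach is not made up. A row lasts 1/8 s, in which the tool goes at most 62.5 mm and 10.7 degrees, less where a joint would pass 70% of its speed; a pose out of reach is approached as far as the arm can. A call is refused whole if a number of a shift passes 0.0625 or a number of a turn 10.7, either way. A call with a gripper value outside its range is refused whole. The fingers move at their own pace and stop on an object; "grip_force" is the grip in N (left out, the last holds). Time passes only in rows, so rows that do not move let the fingers close. It gives the time, the measured TCP pose, the force and the opening at its end, in the units of the state.
- robot.get_state(): the state, without advancing time (a new reading comes with each control period).
- viewer.read_camera(name): name is "side" or "top" or "wrist"; returns a dict with "image" (480x640x3 uint8, red, green, blue), "fx", "fy", "cx", "cy" (pixels), "position" and "orientation" of the camera in the world. Camera axes: x right, y down, z forward; pixel columns grow to the right and rows downward; lengths in m; the calibration is good to about 2 mm. A picture is of the moment at which its call begins. There is no depth.
- order.job_done(): hands the job in, once; it reports no verdict.
The state is a dict: "time_s": time; "joint_positions": joint angles; "joint_vel": joint speeds; "tau": joint torques, N m; "tcp_pos": TCP position; "eef_rot": TCP orientation; "wrist_force": force on the tool from outside, world axes, zero at the start; "moment": the same for the moment, N m; "grip_width": finger opening in m.
Only numpy, scipy, OpenCV 4.12 (cv2) and the standard library are available. Lean on these libraries where they do the work, as an engineer would, in place of code of your own. Each camera call takes 0.05 s, during which the arm holds its last target. There are 200 camera calls.

## Working session

There is one attempt and no reset: what is moved stays moved. The work goes in short steps, Python scripts to look and compute and a tool call to move; the robot and the scene stay as the last step left them, time stands still between calls to the robot, and variables do not carry over. Pictures are saved under pics/ and viewed, about 8 in all and at most 12, crops included, and the job is handed in when it is done.

Besides the shell and the picture viewer there is one more tool, called after "Request:" as a command line: name --argument value ..., lists and objects as JSON in quotes. carry_out: Moves the arm, as the interface text tells. Its arguments: {"type":"object","properties":{"motion":{"type":"array"},"grip_force":{"type":"number"}},"required":["motion"]}

```bash
mkdir -p pics; ls; python3 - <<'E'
from rig import robot, viewer
import cv2,pickle
d={}
for n in("top","side","wrist"):
    c=viewer.read_camera(n); d[n]=c; cv2.imwrite(f"pics/{n}0.png",c["image"][:,:,::-1]); print(n,c["fx"],c["fy"],c["cx"],c["cy"],c["position"],c["orientation"])
pickle.dump(d,open("c0.pkl","wb"))
print(robot.get_state(),robot.grip_point_offset)
E
```

```text
pics
top 505.93523273284626 505.93523273284626 318.99145977964304 230.99796840807392 [ 0.40433799 -0.01073053  1.1027354 ] [[-0.02811405 -0.9847277   0.17181665]
 [-0.99958683  0.02666682 -0.01072584]
 [ 0.00598023 -0.17204721 -0.98507055]]
side 435.16471001401936 435.16471001401936 317.5961525919953 232.83655337095345 [0.13499291 0.54392991 0.87378705] [[-0.79672389 -0.45110094  0.40216786]
 [-0.60430767  0.58741954 -0.53828481]
 [ 0.00657952 -0.67189749 -0.74061493]]
wrist 402.0616947941125 402.0616947941125 316.802578174132 242.8719912709098 [ 0.28849349 -0.44335237  0.37191033] [[ 4.26043568e-01 -8.66808389e-01 -2.59094760e-01]
 [-9.04702150e-01 -4.08498239e-01 -1.21009129e-01]
 [-9.48025160e-04  2.85958747e-01 -9.58241460e-01]]
{'time_s': 0.15, 'joint_positions': array([-7.76010885e+01,  1.79526681e+01,  8.58429487e+01, -1.22177167e-03,
        7.62609971e+01, -1.28004397e+01]), 'joint_vel': array([ 0.05616156, -0.05856911, -0.1376624 ,  0.0293159 , -0.04928035,
       -0.04169457]), 'tau': array([ 1.96699126e-03, -4.12370360e+01, -2.59796208e+01, -1.62629181e-04,
        3.23835964e-03, -1.59311156e-05]), 'tcp_pos': array([ 0.22346653, -0.47485703,  0.23086826]), 'eef_rot': array([[-2.32392175e-04,  4.25773525e-01, -9.04829736e-01],
       [ 9.60605595e-04, -9.04829248e-01, -4.25773542e-01],
       [-9.99999512e-01, -9.68130947e-04, -1.98725193e-04]]), 'wrist_force': array([-0.92463401,  0.54332984,  0.88105925]), 'moment': array([-0.00869834,  0.00640614,  0.01294262]), 'grip_width': 0.08515096342627348} 0.0187
```

View pics/top0.png

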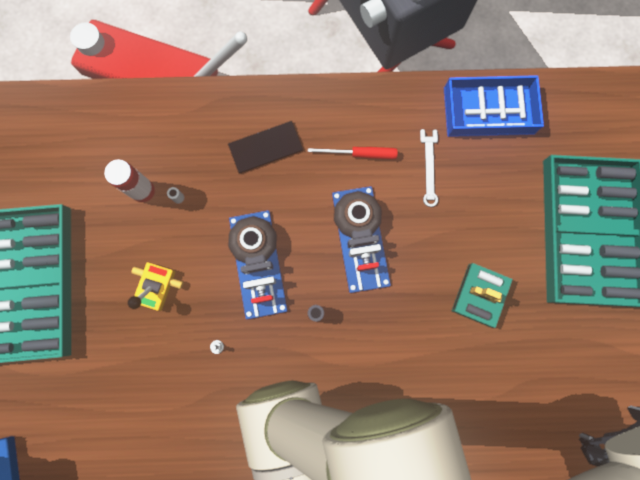

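View pics/side0.png

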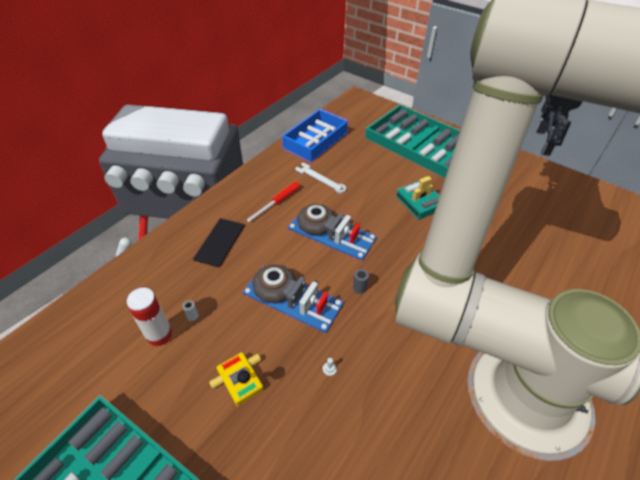

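The top view shows the isolator at (150,288) with its knob towards the green mark. The stations are at about (257,262) and (360,240), and the rack is at (484,295). I'll enlarge these.

```bash
python3 - <<'E'
import cv2,numpy as np
im=cv2.imread("pics/top0.png")
a=im[180:325,222:400]; cv2.imwrite("pics/st.png",cv2.resize(a,None,fx=4,fy=4,interpolation=cv2.INTER_CUBIC))
b=np.hstack([im[250:330,120:195],im[255:335,445:520]]); cv2.imwrite("pics/ir.png",cv2.resize(b,None,fx=5,fy=5,interpolation=cv2.INTER_CUBIC))
E
```

```text
(no output)
```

View pics/st.png

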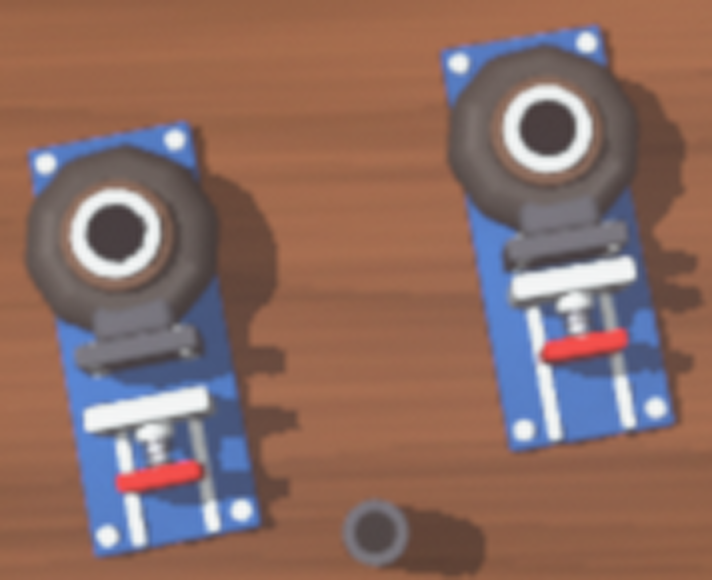

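View pics/ir.png

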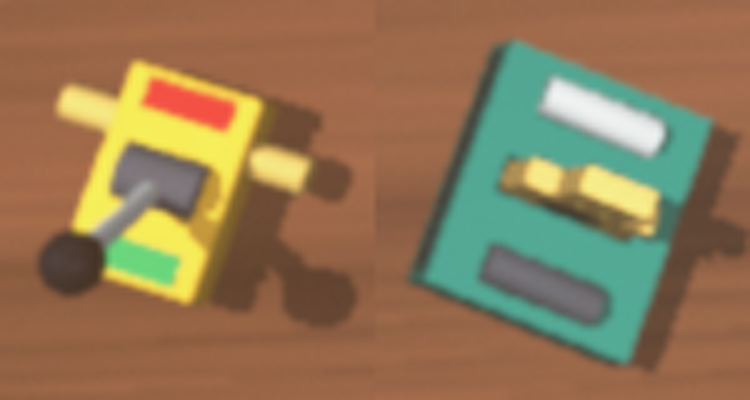

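The left station (px ~257,262) has the wide gap. The knob is at the green end. Next I'll turn the corner pixels into world positions.

```bash
cat > h.py <<'E'
import numpy as np,pickle
def ray(c,u,v,z):
    R=np.array(c["orientation"]);p=np.array(c["position"])
    d=R@np.array([(u-c["cx"])/c["fx"],(v-c["cy"])/c["fy"],1]);return p+d*(z-p[2])/d[2]
def proj(c,P):
    q=np.array(c["orientation"]).T@(np.array(P)-np.array(c["position"]));return q[:2]/q[2]*c["fx"]+[c["cx"],c["cy"]]
E
python3 - <<'E'
from h import *
c=pickle.load(open("c0.pkl","rb"))["top"]
def S(pts,z,s,ox,oy,xo=0): return np.array([ray(c,(x-xo+.5)/s-.5+ox,(y+.5)/s-.5+oy,z)for x,y in pts])
np.set_printoptions(precision=4,suppress=True)
ang=lambda a,b:np.degrees(np.arctan2(*(b-a)[1::-1]))
for nm,p in dict(L=[(28,150),(187,122),(260,525),(97,555)],R=[(441,50),(600,27),(677,424),(511,452)]).items():
    P=S(p,.01,4,222,180);e=(P[0]+P[1])/2;f=(P[2]+P[3])/2;print(nm,"len",np.linalg.norm(e-f),[np.linalg.norm(P[0]-P[1]),np.linalg.norm(P[2]-P[3])],"ang",ang(f,e),ang(P[3],P[0]),ang(P[2],P[1]));u=(e-f)/np.linalg.norm(e-f);print(" origin",(e-130*.001*u),(f+.095*u))
print("Lflange gap edge, jaw edge",S([(80,372),(198,350),(84,408),(207,386),(88,432),(211,408)],.058,4,222,180))
print("Rflange,jaw",S([(511,265),(628,244),(511,278),(633,257)],.058,4,222,180))
print("Lpad top",S([(117,480),(199,462),(119,491),(202,476)],.057,4,222,180))
print("knob",S([(72,262)],.092,5,120,250))
P=S([(137,60),(265,100),(190,305)],.025,5,120,250);print("housing",P,(P[0]+P[2])/2,ang(P[2],P[1]),ang(P[1],P[0])-90,np.linalg.norm(P[1]-P[2]))
P=S([(515,40),(713,120),(632,366),(425,283)],.03,5,445,255,375);print("rack",P,P.mean(0),ang(P[3],P[0]),ang(P[2],P[1]),ang(P[1],P[0])-90,np.linalg.norm(P[1]-P[2]),np.linalg.norm(P[1]-P[0]))
print("tab",S([(585,163),(660,187),(580,183),(655,207)],.092,5,445,255,375))
E
```

```text
L len 0.22379900084529109 [np.float64(0.08858791617457508), np.float64(0.08787818862329905)] ang 9.47537143726511 9.566160045868532 9.384567993930803
 origin [0.5098 0.1101 0.01  ] [0.511  0.1103 0.01  ]
R len 0.22427039607764607 [np.float64(0.08964306799727091), np.float64(0.09082101896488182)] ang 7.905464023230131 7.753860244997278 8.058098157606256
 origin [ 0.5585 -0.1161  0.01  ] [ 0.5592 -0.116   0.01  ]
Lflange gap edge, jaw edge [[0.5037 0.14   0.058 ]
 [0.5134 0.079  0.058 ]
 [0.4851 0.138  0.058 ]
 [0.4946 0.0746 0.058 ]
 [0.4727 0.136  0.058 ]
 [0.4833 0.0727 0.058 ]]
Rflange,jaw [[ 0.5534 -0.0846  0.058 ]
 [ 0.5628 -0.1462  0.058 ]
 [ 0.5465 -0.0843  0.058 ]
 [ 0.5558 -0.1484  0.058 ]]
Lpad top [[0.4479 0.1214 0.057 ]
 [0.4559 0.0793 0.057 ]
 [0.4423 0.1204 0.057 ]
 [0.4487 0.0778 0.057 ]]
knob [[0.4482 0.3475 0.092 ]]
housing [[0.5359 0.3466 0.025 ]
 [0.5173 0.2916 0.025 ]
 [0.4318 0.3212 0.025 ]] [0.4839 0.3339 0.025 ] -19.086130384930776 -18.740511981965483 0.090472977993169
rack [[ 0.5142 -0.348   0.03  ]
 [ 0.4778 -0.4295  0.03  ]
 [ 0.3764 -0.386   0.03  ]
 [ 0.413  -0.302   0.03  ]] [ 0.4454 -0.3664  0.03  ] -24.477331403159486 -23.22592499150701 -24.056023772404245 0.1103334481560573 0.0891759286322411
tab [[ 0.4579 -0.3525  0.092 ]
 [ 0.4476 -0.3816  0.092 ]
 [ 0.45   -0.3499  0.092 ]
 [ 0.4397 -0.3789  0.092 ]]
```

Sizes agree: bed 224 mm, rack 110x89 mm, knob 38 mm from the pivot. First I'll turn the tool to the isolator axis and swing around the front with the gripper shut.

Request:
carry_out --motion '[[1,[0,0,0],-10.7],[1,[0,0,0],-10.7],[1,[0,0,0],-10.7],[1,[0,0,0],-10.7],[1,[0,0,0],-3],[1,[0,0.0195,-0.05],0],[1,[0,0.0195,-0.05],0],[1,[0,0.0195,-0.05],0],[1,[0,0.0195,-0.05],0],[1,[0,0.0195,-0.05],0],[1,[0,0.0195,-0.05],0],[1,[0,0.0195,-0.05],0],[1,[0,0.0195,-0.05],0],[1,[0,-0.016,-0.047],0],[1,[0,-0.016,-0.047],0],[1,[0,-0.016,-0.047],0],[1,[0,-0.016,-0.047],0],[1,[0,-0.016,-0.047],0],[1,[0,-0.016,-0.047],0]]'

```text
time_s: 2.52
tcp_pos: [0.5025, 0.1725, 0.2294]
eef_rot: [[-0.004, 0.947, -0.32], [0.006, -0.32, -0.947], [-1.0, -0.006, -0.005]]
wrist_force: [0.9, -0.7, 0.3]
grip_width: -0.0001
```

```bash
cat >> h.py <<'E'
def rel(t,th=None):
    "tool-axis shift and turn from the measured pose to world target t, yaw th of tool y"
    from rig import robot
    s=robot.get_state();R=np.array(s["eef_rot"]);d=np.array(t)-s["tcp_pos"];y=np.degrees(np.arctan2(R[1,1],R[0,1]))
    print("t",s["time_s"],"tcp",np.round(s["tcp_pos"],4),"yaw",round(y,2),"tilt",np.round(R[:2,0],4),"F",np.round(s["wrist_force"],1),"w",round(s["grip_width"],4),"j",np.round(s["joint_positions"],0))
    if th is not None:
        a=np.radians(th);R=np.array([[0,np.cos(a),np.sin(a)],[0,np.sin(a),-np.cos(a)],[-1,0,0]]);print("turn",round(y-th,2))
    print("shift",np.round(R.T@d,4))
E
python3 -c "
from h import *
rel([.401,.3637,.231])"
```

```text
t 2.525 tcp [0.5025 0.1725 0.2294] yaw -18.65 tilt [-0.0041  0.0062] F [ 0.9 -0.7  0.3] w -0.0001 j [ 6. 19. 85.  0. 77. 25.]
shift [ 0.     -0.1573 -0.1487]
```

Request:
carry_out --motion '[[1,[0,-0.0315,-0.03],0],[1,[0,-0.0315,-0.03],0],[1,[0,-0.0315,-0.03],0],[1,[0,-0.0315,-0.03],0],[1,[0,-0.0315,-0.029],0],[1,[0,0,0],0],[1,[0.04,0,0],0],[1,[0.04,0,0],0],[1,[0.03,0,0],0],[1,[0,0,0],0]]'

```text
time_s: 3.78
tcp_pos: [0.396, 0.3714, 0.1164]
eef_rot: [[-0.006, 0.948, -0.317], [0.005, -0.317, -0.948], [-1.0, -0.008, -0.003]]
wrist_force: [-0.1, -0.2, 0.7]
grip_width: -0.0001
```

```bash
python3 -c "
from h import *
rel([.401,.3637,.079])"
```

```text
t 3.775 tcp [0.396  0.3714 0.1164] yaw -18.47 tilt [-0.0064  0.0048] F [-0.1 -0.2  0.7] w -0.0001 j [31. 27. 91.  0. 62. 49.]
shift [0.0373 0.0075 0.0058]
```

Request:
carry_out --motion '[[1,[0.037,0,0.006],0],[1,[0,0,0],0],[1,[0,0.015,0],0],[1,[0,0.015,0],0],[1,[0,0.015,0],0],[1,[0,0.015,0],0],[1,[0,0.015,0],0],[1,[0,0.015,0],0],[1,[0,0.005,0],0],[1,[0,0,0],0]]'

```text
time_s: 5.03
tcp_pos: [0.4962, 0.3341, 0.0872]
eef_rot: [[0.005, 0.948, -0.319], [0.011, -0.319, -0.948], [-1.0, 0.002, -0.012]]
wrist_force: [0.3, -0.1, 0.7]
grip_width: 0.0
```

```bash
python3 - <<'E'
from h import *
rel([.484,.334,.079])
from rig import viewer
import cv2
c=viewer.read_camera("side");im=c["image"][:,:,::-1];cv2.imwrite("pics/side1.png",cv2.resize(im[300:440,170:330],None,fx=4,fy=4,interpolation=cv2.INTER_CUBIC))
E
```

```text
t 5.025 tcp [0.4962 0.3341 0.0872] yaw -18.61 tilt [0.0053 0.0107] F [ 0.3 -0.1  0.7] w 0.0 j [23. 35. 83.  1. 62. 41.]
shift [ 0.0082 -0.0115  0.0041]
```

View pics/side1.png

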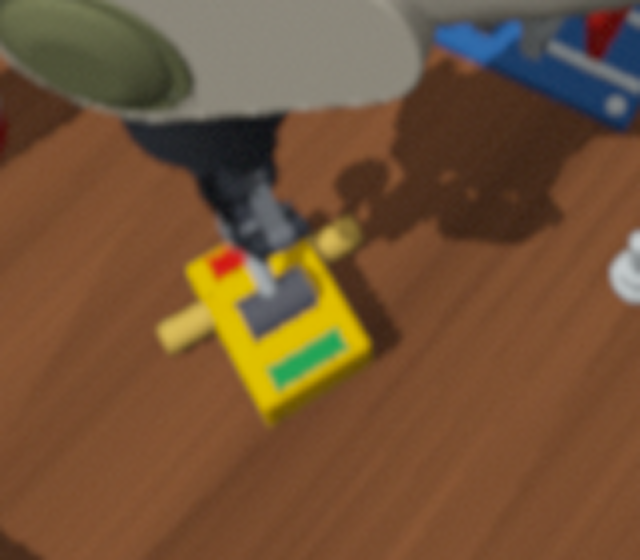

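The lever is over on the red side, with no force on the tool. I'll back off, lift, and go over the rack with the gripper half open.

Request:
carry_out --motion '[[1,[0,-0.015,0],0],[1,[-0.05,0,0],0],[1,[-0.05,0,0],0],[0,[0,0.018,0.045],0],[0,[0,0.018,0.045],0],[0,[0,0.018,0.045],0],[0,[0,0.018,0.045],0],[0,[0,0.018,0.045],0],[0,[0,0.018,0.045],0],[0,[0,0.018,0.045],0],[0,[0,0.018,0.045],0],[0,[0,0.007,0.045],0],[0,[0,0.007,0.045],0],[0,[0,0.007,0.045],0],[0,[0,0.007,0.045],0],[0,[0,0.007,0.035],0],[0,[0,0.005,0.02],5.4],[0,[0,0,0],0]]'

```text
time_s: 7.32
tcp_pos: [0.4567, -0.2864, 0.183]
eef_rot: [[0.003, 0.92, -0.391], [0.013, -0.391, -0.92], [-1.0, -0.002, -0.013]]
wrist_force: [-0.7, 0.1, -0.0]
grip_width: 0.0426
```

```bash
python3 - <<'E'
from h import *
rel([.4470,-.366,.18],-24)
from rig import viewer
import cv2
c=viewer.read_camera("wrist");im=c["image"][:,:,::-1];cv2.imwrite("pics/w1.png",im)
pickle.dump(c,open("w1.pkl","wb"))
t=viewer.read_camera("top");im=t["image"][:,:,::-1];k=cv2.resize(im[250:330,120:195],None,fx=4,fy=4,interpolation=cv2.INTER_CUBIC)
o=cv2.imread("pics/w1.png");o[:320,:300]=k if False else o[:320,:300];cv2.imwrite("pics/knob.png",k)
E
```

```text
t 7.325 tcp [ 0.4567 -0.2864  0.183 ] yaw -23.02 tilt [0.0031 0.0129] F [-0.7  0.1 -0. ] w 0.0426 j [-45.  22.  87.   1.  71. -22.]
turn 0.98
shift [0.003  0.0235 0.0767]
```

View pics/w1.png

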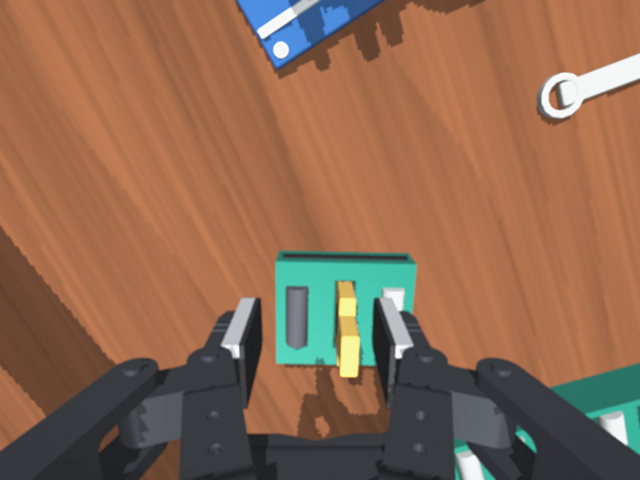

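View pics/knob.png

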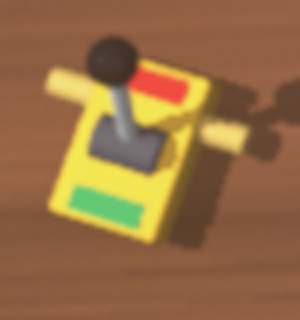

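The wrist view shows the tab top at about (349,362), and its edges line up with the fingers. The knob is over the red mark at about (148,265) in the top view. I'll check both in numbers.

```bash
python3 - <<'E'
from h import *
import cv2
np.set_printoptions(precision=4,suppress=True)
c=pickle.load(open("c0.pkl","rb"))["top"]
k=ray(c,111.5/4+120,60/4+250,.092);print("knob",k,(k-[.484,.334,.092])@[.946,-.324,0])
w=pickle.load(open("w1.pkl","rb"))
for z,p in((.092,(340,350)),(.092,(358,348)),(.092,(359,375)),(.092,(341,377)),(.03,(276,261)),(.03,(415,262)),(.03,(277,366)),(.01,(-1,-1))):print(p,ray(w,*p,z))
a=np.radians(-23.5);y=np.array([np.cos(a),np.sin(a),0]);z=np.array([np.sin(a),-np.cos(a),0])
for C in((.4455,-.3664,0),(.449,-.3657,0)):
  print(C,[proj(w,np.array(C)+sx*.006*y+sy*.015*z+[0,0,.092]).round(1) for sx,sy in((-1,-1),(1,-1),(1,1),(-1,1))])
im=cv2.imread("pics/w1.png")[240:390,265:430];cv2.imwrite("pics/w1c.png",cv2.resize(im,None,fx=4,fy=4,interpolation=cv2.INTER_CUBIC))
E
```

```text
knob [0.5209 0.3224 0.092 ] 0.03864475645438192
(340, 350) [ 0.4431 -0.3542  0.092 ]
(358, 348) [ 0.4544 -0.3574  0.092 ]
(359, 375) [ 0.4477 -0.3765  0.092 ]
(341, 377) [ 0.4361 -0.3732  0.092 ]
(276, 261) [ 0.4158 -0.2988  0.03  ]
(415, 262) [ 0.5144 -0.3414  0.03  ]
(277, 366) [ 0.378  -0.3832  0.03  ]
(-1, -1) [ 0.3136 -0.0542  0.01  ]
(0.4455, -0.3664, 0) [array([341.9, 343.4]), array([360.4, 343.6]), array([358.6, 383.6]), array([340.7, 383.5])]
(0.449, -0.3657, 0) [array([346.5, 340.6]), array([365. , 340.8]), array([363.1, 381. ]), array([345.2, 380.9])]
```

View pics/w1c.png

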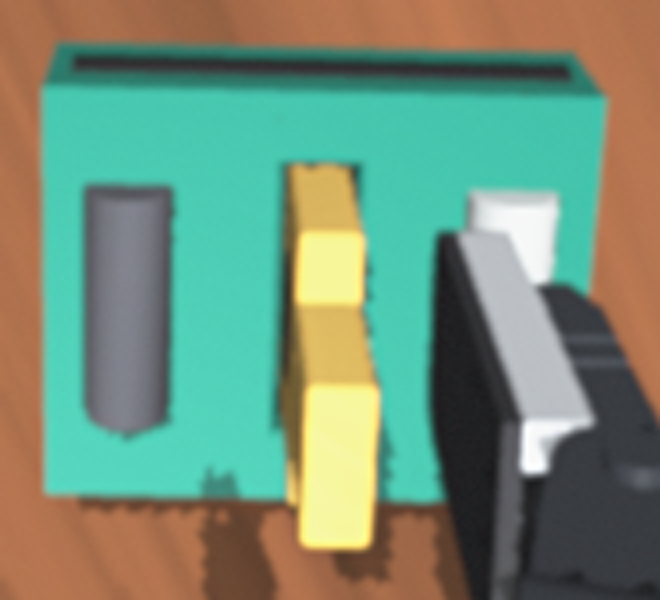

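```bash
python3 - <<'E'
from h import *
w=pickle.load(open("w1.pkl","rb"))
q=[(341.3,336.2),(360,335.7),(358.7,377),(340,377.5)]
P=np.array([ray(w,*p,.092) for p in q]);print(P.round(4),P.mean(0))
d=P[0]+P[1]-P[2]-P[3];print(np.degrees(np.arctan2(d[1],d[0]))-90)
rel([*P.mean(0)[:2],.12],-24)
E
```

```text
[[ 0.4476 -0.3453  0.092 ]
 [ 0.4588 -0.3496  0.092 ]
 [ 0.4469 -0.3778  0.092 ]
 [ 0.4353 -0.3733  0.092 ]] [ 0.44716271 -0.36151908  0.092     ]
-23.302562532241808
t 7.425 tcp [ 0.457  -0.2853  0.1832] yaw -22.86 tilt [0.0031 0.013 ] F [-0.1  0.6  0.2] w 0.0429 j [-45.  22.  87.   1.  71. -22.]
turn 1.14
shift [0.0632 0.022  0.0736]
```

Request:
carry_out --motion '[[0,[0,0.008,0.025],0.5],[0,[0,0.008,0.025],0],[0,[0,0.006,0.02],0],[0,[0,0,0],0],[0,[0.02,0,0],0],[0,[0.02,0,0],0],[0,[0.015,0,0],0],[0,[0,0,0],0]]'

```text
time_s: 8.43
tcp_pos: [0.4509, -0.3577, 0.1263]
eef_rot: [[0.004, 0.921, -0.39], [0.013, -0.39, -0.921], [-1.0, -0.002, -0.013]]
wrist_force: [-0.8, 0.2, -0.6]
grip_width: 0.0426
```

```bash
python3 -c "
from h import *
rel([.4468,-.363,.062],-23.4)"
```

```text
t 8.425 tcp [ 0.4509 -0.3577  0.1263] yaw -22.94 tilt [0.0038 0.013 ] F [-0.8  0.2 -0.6] w 0.0426 j [-50.  30.  84.   1.  66. -28.]
turn 0.46
shift [ 0.0643 -0.0016  0.0065]
```

Request:
carry_out --motion '[[0,[0.02,-0.001,0.005],0.5],[0,[0.02,0,0],0],[0,[0.018,0,0],0],[0,[0,0,0],0],[0,[0,0,0],0]]'

```text
time_s: 9.05
tcp_pos: [0.4503, -0.3624, 0.0714]
eef_rot: [[0.009, 0.918, -0.397], [0.008, -0.397, -0.918], [-1.0, 0.005, -0.01]]
wrist_force: [0.1, -0.8, 0.7]
grip_width: 0.0428
```

```bash
python3 -c "
from h import *
rel([.4468,-.363,.062],-23.4)"
```

```text
t 9.05 tcp [ 0.4503 -0.3624  0.0714] yaw -23.38 tilt [0.0085 0.0075] F [ 0.1 -0.8  0.7] w 0.0428 j [-51.  34.  87.   1.  59. -28.]
turn 0.02
shift [ 0.0094 -0.0029  0.002 ]
```

Request:
carry_out --motion '[[0,[0.009,-0.003,0.001],0],[0,[0,0,0],0],[1,[0,0,0],0],[1,[0,0,0],0],[1,[0,0,0],0],[1,[0,0,0],0]]' --grip_force 40

```text
time_s: 9.8
tcp_pos: [0.4475, -0.3626, 0.0636]
eef_rot: [[0.01, 0.918, -0.397], [0.005, -0.397, -0.918], [-1.0, 0.007, -0.009]]
wrist_force: [0.6, 0.5, -0.4]
grip_width: 0.0115
```

```bash
python3 -c "
from h import *
rel([.4468,-.363,.062],-23.4)"
```

```text
t 9.8 tcp [ 0.4475 -0.3626  0.0636] yaw -23.38 tilt [0.0102 0.0054] F [ 0.6  0.5 -0.4] w 0.0115 j [-51.  34.  88.   1.  58. -28.]
turn 0.02
shift [ 0.0016 -0.0005  0.0007]
```

Gripped at 11.5 mm, with no side force. Next I'll lift, turn and travel.

Request:
carry_out --motion '[[1,[-0.012,0,0],0],[1,[-0.015,0,0],0],[1,[-0.02,0,0],0],[1,[-0.03,0,0],0],[1,[-0.03,0,0],0],[1,[0,0,0],-8],[1,[0,0,0],-8],[1,[0,0,0],-8],[1,[0,0,0],-7],[1,[0,0.01,-0.03],0],[1,[0,0.011,-0.04],0],[1,[0,0.011,-0.04],0],[1,[0,0.011,-0.04],0],[1,[0,0.011,-0.04],0],[1,[0,0.011,-0.04],0],[1,[0,0.011,-0.04],0],[1,[0,0.011,-0.04],0],[1,[0,0.011,-0.04],0],[1,[0,0.006,-0.02],0],[1,[0,0,0],0]]'

```text
time_s: 12.3
tcp_pos: [0.494, 0.0304, 0.1943]
eef_rot: [[0.024, 0.988, 0.15], [-0.003, 0.15, -0.989], [-1.0, 0.023, 0.007]]
wrist_force: [-0.9, -1.0, -2.7]
grip_width: 0.0116
```

```bash
python3 - <<'E'
from h import *
rel([.500,.109,.15],9.4)
from rig import viewer
import cv2
c=viewer.read_camera("wrist");im=c["image"][:,:,::-1];cv2.imwrite("pics/w2.png",im)
pickle.dump(c,open("w2.pkl","wb"))
E
```

```text
t 12.3 tcp [0.494  0.0304 0.1943] yaw 8.64 tilt [ 0.0237 -0.0032] F [-0.9 -1.  -2.7] w 0.0116 j [-10.  15.  95.   0.  68. -19.]
turn -0.76
shift [ 0.0443  0.0187 -0.0766]
```

View pics/w2.png

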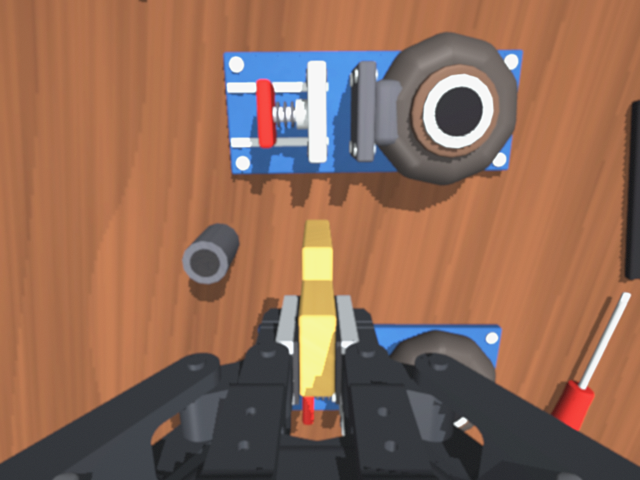

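The wrist view shows the wide station: jaw gap edge at col ~326 and flange top edge at col ~358, so a gap of about 20 mm. I'll refine the edges from row profiles.

```bash
python3 - <<'E'
from h import *
import cv2
im=cv2.imread("pics/w2.png").astype(int)
for r in (70,90,130,150):
    print(r,[(c,*im[r,c]) for c in range(322,332,2)],'\n   ',[(c,*im[r,c]) for c in range(344,382,2)])
for cc in (318,): print([(r,im[r,cc,2]) for r in list(range(56,68))+list(range(154,168))])
print([(r,im[r,370].sum()) for r in list(range(56,70))+list(range(152,168))])
E
```

```text
70 [(322, np.int64(247), np.int64(247), np.int64(247)), (324, np.int64(249), np.int64(250), np.int64(250)), (326, np.int64(194), np.int64(171), np.int64(161)), (328, np.int64(231), np.int64(149), np.int64(86)), (330, np.int64(233), np.int64(151), np.int64(83))] 
    [(344, np.int64(234), np.int64(154), np.int64(83)), (346, np.int64(234), np.int64(154), np.int64(83)), (348, np.int64(234), np.int64(153), np.int64(81)), (350, np.int64(229), np.int64(146), np.int64(78)), (352, np.int64(135), np.int64(89), np.int64(58)), (354, np.int64(108), np.int64(110), np.int64(109)), (356, np.int64(225), np.int64(225), np.int64(217)), (358, np.int64(124), np.int64(121), np.int64(118)), (360, np.int64(128), np.int64(120), np.int64(118)), (362, np.int64(149), np.int64(140), np.int64(138)), (364, np.int64(150), np.int64(142), np.int64(138)), (366, np.int64(149), np.int64(139), np.int64(137)), (368, np.int64(150), np.int64(139), np.int64(138)), (370, np.int64(151), np.int64(141), np.int64(139)), (372, np.int64(152), np.int64(141), np.int64(138)), (374, np.int64(143), np.int64(133), np.int64(132)), (376, 
[... 4372 characters left out ...]
int64(49)), (166, np.int64(54)), (167, np.int64(56))]
[(56, np.int64(473)), (57, np.int64(474)), (58, np.int64(478)), (59, np.int64(467)), (60, np.int64(446)), (61, np.int64(417)), (62, np.int64(418)), (63, np.int64(424)), (64, np.int64(430)), (65, np.int64(431)), (66, np.int64(429)), (67, np.int64(432)), (68, np.int64(431)), (69, np.int64(429)), (152, np.int64(430)), (153, np.int64(431)), (154, np.int64(429)), (155, np.int64(428)), (156, np.int64(427)), (157, np.int64(430)), (158, np.int64(427)), (159, np.int64(399)), (160, np.int64(346)), (161, np.int64(291)), (162, np.int64(276)), (163, np.int64(287)), (164, np.int64(299)), (165, np.int64(294)), (166, np.int64(295)), (167, np.int64(297))]
```

```bash
python3 - <<'E'
from h import *
import cv2
np.set_printoptions(precision=4,suppress=True)
w=pickle.load(open("w2.pkl","rb"))
J=[ray(w,*p,.058) for p in((326.8,75),(326.8,150),(318,60.3),(318,162.3))];F=[ray(w,*p,.058) for p in((358.3,80),(358,150))];f=[ray(w,*p,.01) for p in((351.5,80),(350.2,130))]
bed=[ray(w,*p,.01) for p in((224,53),(521,50),(233,174),(510,171))]
print("J",np.array(J),"F",np.array(F),"foot",np.array(f),"bed",np.array(bed))
a=np.radians(9.4);x=np.array([np.cos(a),np.sin(a),0]);y=np.array([-np.sin(a),np.cos(a),0])
L=lambda p:np.array([(p-[.5104,.11,0])@x,(p-[.5104,.11,0])@y])
for n,q in(("J",J),("F",F),("f",f),("bed",bed)):print(n,np.array([L(p) for p in q])*1000)
im=cv2.imread("pics/w2.png").astype(int)
print([(r,*im[r,317]) for r in range(240,256,2)],[(r,im[r,317,0]) for r in range(214,226)],[(c,im[262,c,0]) for c in range(298,338,1)])
s=[ray(w,*p,.1907) for p in((302.5,248),(332,248))];print("shoulder rel TCP along station y",[((p-[.494,.0304,0])@y,(p-[.494,.0304,0])@x) for p in s])
E
```

```text
J [[0.4873 0.1324 0.058 ]
 [0.4947 0.0862 0.058 ]
 [0.4804 0.1401 0.058 ]
 [0.4901 0.0772 0.058 ]] F [[0.5078 0.1325 0.058 ]
 [0.5155 0.0893 0.058 ]] foot [[0.5077 0.1368 0.01  ]
 [0.5131 0.1009 0.01  ]] bed [[0.4117 0.1407 0.01  ]
 [0.6291 0.1766 0.01  ]
 [0.4262 0.0535 0.01  ]
 [0.6469 0.0889 0.01  ]]
J [[-19.1287  25.8646]
 [-19.3902 -20.9448]
 [-24.6498  34.544 ]
 [-25.4124 -29.012 ]]
F [[  1.0991  22.6722]
 [  1.661  -21.2495]]
f [[ 1.7372 26.8908]
 [ 1.1729 -9.3774]]
bed [[-92.3787  46.3747]
 [127.9823  46.3109]
 [-92.2985 -41.9951]
 [131.257  -43.1115]]
[(240, np.int64(93), np.int64(174), np.int64(211)), (242, np.int64(92), np.int64(174), np.int64(212)), (244, np.int64(91), np.int64(173), np.int64(211)), (246, np.int64(101), np.int64(194), np.int64(229)), (248, np.int64(135), np.int64(241), np.int64(248)), (250, np.int64(149), np.int64(245), np.int64(247)), (252, np.int64(152), np.int64(246), np.int64(247)), (254, np.int64(152), np.int64(246), np.int64(247))] [(214, np.int64(84)), (215, np.int64(86)), (216, np.int64(86)), (217, np.int64(86)), (218, np.int64(85)), (219, np.int6
[... 480 characters left out ...]
), (314, np.int64(153)), (315, np.int64(151)), (316, np.int64(152)), (317, np.int64(153)), (318, np.int64(153)), (319, np.int64(152)), (320, np.int64(152)), (321, np.int64(153)), (322, np.int64(152)), (323, np.int64(154)), (324, np.int64(154)), (325, np.int64(153)), (326, np.int64(154)), (327, np.int64(153)), (328, np.int64(153)), (329, np.int64(149)), (330, np.int64(145)), (331, np.int64(132)), (332, np.int64(107)), (333, np.int64(84)), (334, np.int64(79)), (335, np.int64(79)), (336, np.int64(79)), (337, np.int64(80))]
shoulder rel TCP along station y [(np.float64(0.028432655107250654), np.float64(-0.005695817969375632)), (np.float64(0.02820844510637163), np.float64(0.0054117754684475695))]
```

The spacer sits centred in the grip to within 0.3 mm. The gap runs from -19.2 to +1.3 mm in the station frame, with its y centre at about +2 mm. I'll move over the gap centre.

Request:
carry_out --motion '[[1,[0,0.005,-0.02],-0.7],[1,[0,0.005,-0.02],0],[1,[0,0.005,-0.02],0],[1,[0,0.003,-0.01],0],[1,[0,0,0],0],[1,[0,0,0],0]]'

```text
time_s: 13.1
tcp_pos: [0.5015, 0.0977, 0.1961]
eef_rot: [[0.025, 0.988, 0.155], [-0.005, 0.156, -0.988], [-1.0, 0.024, 0.009]]
wrist_force: [-0.3, -0.4, -3.0]
grip_width: 0.0116
```

```bash
python3 -c "
from h import *
rel([.5007,.1102,.14],9.4)"
```

```text
t 13.1 tcp [0.5015 0.0977 0.1961] yaw 8.95 tilt [ 0.0252 -0.0055] F [-0.3 -0.4 -3. ] w 0.0116 j [ -2.  17.  92.  -0.  69. -11.]
turn -0.45
shift [ 0.0561  0.0013 -0.0125]
```

Request:
carry_out --motion '[[1,[0,0,-0.012],-0.4],[1,[0.03,0,0],0],[1,[0.03,0,0],0],[1,[0.015,0,0],0],[1,[0,0,0],0],[1,[0,0,0],0]]'

```text
time_s: 13.85
tcp_pos: [0.5017, 0.1103, 0.1203]
eef_rot: [[0.027, 0.986, 0.162], [-0.005, 0.162, -0.987], [-1.0, 0.026, 0.01]]
wrist_force: [-0.1, 0.9, -2.9]
grip_width: 0.0112
```

```bash
python3 -c "
from h import *
rel([.5007,.1102,.067])
rel([.5007,.1102,.067],9.4)"
```

```text
t 13.85 tcp [0.5017 0.1103 0.1203] yaw 9.35 tilt [ 0.0275 -0.0052] F [-0.1  0.9 -2.9] w 0.0112 j [ -1.  23.  97.  -0.  59. -10.]
shift [ 0.0532 -0.0024 -0.0006]
t 13.85 tcp [0.5017 0.1103 0.1203] yaw 9.35 tilt [ 0.0275 -0.0052] F [-0.1  0.9 -2.9] w 0.0112 j [ -1.  23.  97.  -0.  59. -10.]
turn -0.05
shift [ 0.0533 -0.001  -0.    ]
```

Request:
carry_out --motion '[[1,[0.015,-0.0025,0],0],[1,[0.015,0,0],0],[1,[0.012,0,0],0],[1,[0,0,0],0],[1,[0,0,0],0]]'

```text
time_s: 14.48
tcp_pos: [0.5007, 0.1097, 0.076]
eef_rot: [[0.029, 0.986, 0.162], [-0.005, 0.162, -0.987], [-1.0, 0.027, 0.01]]
wrist_force: [-0.6, 0.5, -3.1]
grip_width: 0.0113
```

```bash
python3 - <<'E'
from h import *
rel([.5007,.1102,.0645])
from rig import viewer
import cv2
c=viewer.read_camera("wrist");im=c["image"][:,:,::-1];pickle.dump(c,open("w3.pkl","wb"));cv2.imwrite("pics/w3full.png",im)
cv2.imwrite("pics/w3.png",cv2.resize(im[190:430,190:450],None,fx=2.4,fy=2.4,interpolation=cv2.INTER_CUBIC))
E
```

```text
t 14.475 tcp [0.5007 0.1097 0.076 ] yaw 9.34 tilt [ 0.0286 -0.0052] F [-0.6  0.5 -3.1] w 0.0113 j [ -1.  26. 100.  -0.  53. -10.]
shift [ 0.0115 -0.0002 -0.0006]
```

View pics/w3.png

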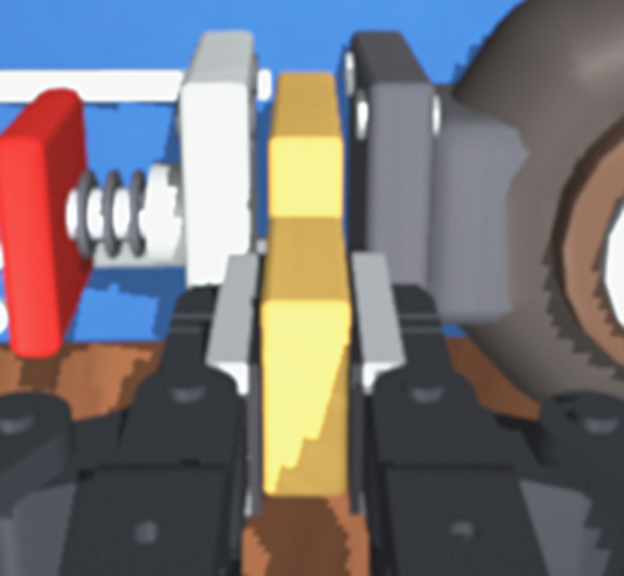

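```bash
python3 - <<'E'
from h import *
w=pickle.load(open("w3.pkl","rb"))
a=np.radians(9.4);x=np.array([np.cos(a),np.sin(a),0]);y=np.array([-np.sin(a),np.cos(a),0])
T=np.array([.5007,.1097,0])
for n,u,v,z in(("shL",270,137,.0724),("shR",342,137,.0724),("jawTL",183,83,.058),("jawTR",249,83,.058),("flTL",371,85,.058),("flTR",432,85,.058)):
    p=ray(w,u/2.4+190,v/2.4+190,z);print(n,((p-T)@x*1e3).round(2),((p-T)@y*1e3).round(2))
E
```

```text
shL -6.1 28.85
shR 5.19 28.74
jawTL -20.82 33.95
jawTR -9.69 33.86
flTL 11.0 33.35
flTR 21.41 33.27
```

Request:
carry_out --motion '[[1,[0.005,0,-0.0012],0],[1,[0.004,0,0],0],[1,[0,0,0],0],[1,[0,0,0],0]]'

```text
time_s: 15.02
tcp_pos: [0.5011, 0.111, 0.067]
eef_rot: [[0.03, 0.986, 0.162], [-0.005, 0.162, -0.987], [-1.0, 0.029, 0.01]]
wrist_force: [-0.1, -0.2, -2.6]
grip_width: 0.0113
```

```bash
python3 -c "
from h import *
rel([.5007,.1105,.0635])"
```

```text
t 15.025 tcp [0.5011 0.111  0.067 ] yaw 9.35 tilt [ 0.0299 -0.0052] F [-0.1 -0.2 -2.6] w 0.0113 j [ -0.  27. 100.  -0.  51. -10.]
shift [ 0.0035 -0.0005  0.0004]
```

Request:
carry_out --motion '[[1,[0.0025,0,0],0],[1,[0,0,0],0],[1,[0.0012,0,0],0],[1,[0,0,0],0]]'

```text
time_s: 15.52
tcp_pos: [0.5017, 0.1109, 0.0642]
eef_rot: [[0.031, 0.986, 0.162], [-0.005, 0.162, -0.987], [-0.999, 0.03, 0.01]]
wrist_force: [-1.4, -0.1, -1.9]
grip_width: 0.0114
```

Request:
carry_out --motion '[[1,[0.001,-0.0005,0],0],[1,[0.0005,0,0],0],[1,[0,0,0],0]]'

```text
time_s: 15.9
tcp_pos: [0.5017, 0.1108, 0.0641]
eef_rot: [[0.033, 0.986, 0.162], [-0.005, 0.163, -0.987], [-0.999, 0.032, 0.011]]
wrist_force: [-1.0, -0.0, -0.1]
grip_width: 0.0112
```

Contact: the 3 N spacer weight has come off the wrist. I'll release gently and lift straight up.

Request:
carry_out --motion '[[0.6,[0,0,0],0],[0.6,[0,0,0],0],[0.4,[0,0,0],0],[0.4,[0,0,0],0],[0.2,[0,0,0],0],[0.2,[0,0,0],0]]'

```text
time_s: 16.65
tcp_pos: [0.5024, 0.1107, 0.0641]
eef_rot: [[0.035, 0.986, 0.162], [-0.006, 0.163, -0.987], [-0.999, 0.034, 0.011]]
wrist_force: [-0.0, 1.0, 0.4]
grip_width: 0.0337
```

```bash
python3 - <<'E'
from h import *
rel([.5007,.1105,.0635])
from rig import viewer
import cv2
c=viewer.read_camera("wrist");im=c["image"][:,:,::-1];pickle.dump(c,open("w4.pkl","wb"));cv2.imwrite("pics/w4full.png",im)
cv2.imwrite("pics/w4.png",cv2.resize(im[190:430,190:450],None,fx=2.4,fy=2.4,interpolation=cv2.INTER_CUBIC))
E
```

```text
t 16.65 tcp [0.5024 0.1107 0.0641] yaw 9.36 tilt [ 0.0349 -0.0055] F [-0.   1.   0.4] w 0.0337 j [ -0.  27. 100.  -0.  51. -10.]
shift [ 0.0005 -0.0017 -0.0001]
```

View pics/w4.png

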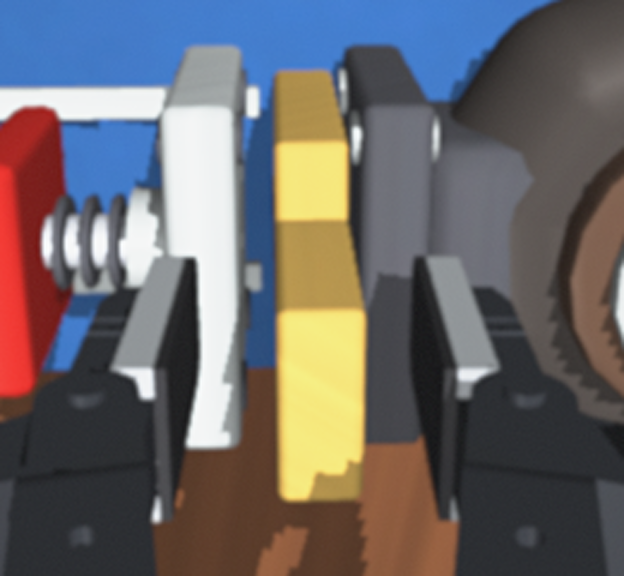

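The spacer stands upright and free in the gap, parallel to both faces. I'll lift, close the gripper and go behind the pad.

Request:
carry_out --motion '[[0.2,[-0.02,0,0],0],[0.2,[-0.03,0,0],0],[0.2,[-0.04,0,0],0],[1,[-0.02,0,0],0],[1,[0,-0.03,0],0],[1,[0,-0.03,0],0],[1,[0,-0.03,0],0],[1,[0,0,0],0]]'

```text
time_s: 17.7
tcp_pos: [0.4071, 0.0963, 0.1746]
eef_rot: [[0.036, 0.986, 0.162], [-0.006, 0.163, -0.987], [-0.999, 0.034, 0.011]]
wrist_force: [0.1, -0.6, 0.5]
grip_width: -0.0003
```

```bash
python3 - <<'E'
from h import *
rel([.4065,.0947,.031]);rel([.4065,.0947,.031],9.4)
c=pickle.load(open("c0.pkl","rb"))["top"]
print("socket",ray(c,375/4+222,533/4+180,.055))
E
```

```text
t 17.7 tcp [0.4071 0.0963 0.1746] yaw 9.36 tilt [ 0.0356 -0.0056] F [ 0.1 -0.6  0.5] w -0.0003 j [ -3.   7. 109.  -0.  62. -12.]
shift [ 0.1435 -0.0058 -0.0002]
t 17.7 tcp [0.4071 0.0963 0.1746] yaw 9.36 tilt [ 0.0356 -0.0056] F [ 0.1 -0.6  0.5] w -0.0003 j [ -3.   7. 109.  -0.  62. -12.]
turn -0.04
shift [ 0.1436 -0.0008  0.0015]
socket [ 0.41665068 -0.01071634  0.055     ]
```

Request:
carry_out --motion '[[1,[0.04,-0.006,0],0],[1,[0.04,0,0],0],[1,[0.04,0,0],0],[1,[0.015,0,0],0],[1,[0,0,0],0],[1,[0,0,0],0]]'

```text
time_s: 18.45
tcp_pos: [0.4116, 0.0944, 0.0372]
eef_rot: [[0.043, 0.986, 0.162], [-0.006, 0.162, -0.987], [-0.999, 0.042, 0.013]]
wrist_force: [-0.1, -0.6, -0.7]
grip_width: 0.0001
```

```bash
python3 - <<'E'
from h import *
rel([.4065,.0947,.031])
E
```

```text
t 18.45 tcp [0.4116 0.0944 0.0372] yaw 9.33 tilt [ 0.0434 -0.0059] F [-0.1 -0.6 -0.7] w 0.0001 j [ -3.  21. 117.  -0.  40. -12.]
shift [ 0.006  -0.0053 -0.0012]
```

Request:
carry_out --motion '[[1,[0.005,0,0],0],[1,[0,0.008,0],0],[1,[0,0.006,0],0],[1,[0,0,0],0]]'

```text
time_s: 18.95
tcp_pos: [0.4283, 0.0969, 0.0343]
eef_rot: [[0.048, 0.986, 0.162], [-0.006, 0.162, -0.987], [-0.999, 0.046, 0.014]]
wrist_force: [-0.2, 0.6, 0.5]
grip_width: -0.0
```

Request:
carry_out --motion '[[1,[0,0.004,0],0],[1,[0,0.004,0],0],[1,[0,0,0],0]]'

```text
time_s: 19.32
tcp_pos: [0.4361, 0.0982, 0.0346]
eef_rot: [[0.046, 0.986, 0.162], [-0.006, 0.162, -0.987], [-0.999, 0.045, 0.014]]
wrist_force: [-0.5, -0.7, 0.9]
grip_width: -0.0002
```

Request:
carry_out --motion '[[1,[0,0.004,0],0],[1,[0,0,0],0]]'

```text
time_s: 19.58
tcp_pos: [0.44, 0.0989, 0.0346]
eef_rot: [[0.045, 0.986, 0.162], [-0.006, 0.162, -0.987], [-0.999, 0.044, 0.013]]
wrist_force: [-0.8, -0.9, 0.5]
grip_width: -0.0002
```

Request:
carry_out --motion '[[1,[0,0.003,0],0],[1,[0,0,0],0]]'

```text
time_s: 19.82
tcp_pos: [0.4427, 0.0994, 0.0346]
eef_rot: [[0.044, 0.986, 0.162], [-0.006, 0.162, -0.987], [-0.999, 0.043, 0.013]]
wrist_force: [-2.5, -1.3, 1.0]
grip_width: 0.0002
```

Request:
carry_out --motion '[[1,[0,0.003,0],0],[1,[0,0,0],0]]'

```text
time_s: 20.08
tcp_pos: [0.4454, 0.0999, 0.0346]
eef_rot: [[0.043, 0.986, 0.162], [-0.006, 0.162, -0.987], [-0.999, 0.041, 0.013]]
wrist_force: [-2.4, -1.1, -0.1]
grip_width: -0.0003
```

Request:
carry_out --motion '[[1,[0,0.003,0],0],[1,[0,0,0],0]]'

```text
time_s: 20.32
tcp_pos: [0.4479, 0.1003, 0.0346]
eef_rot: [[0.041, 0.986, 0.162], [-0.007, 0.163, -0.987], [-0.999, 0.04, 0.013]]
wrist_force: [-5.1, -2.3, 2.3]
grip_width: 0.0
```

Request:
carry_out --motion '[[1,[0,0.0025,0],0],[1,[0,0,0],0]]'

```text
time_s: 20.58
tcp_pos: [0.4496, 0.1006, 0.0346]
eef_rot: [[0.039, 0.986, 0.163], [-0.007, 0.163, -0.987], [-0.999, 0.037, 0.013]]
wrist_force: [-6.2, -1.8, 4.2]
grip_width: 0.0006
```

Request:
carry_out --motion '[[1,[0,0.0015,0],0],[1,[0,0,0],0]]'

```text
time_s: 20.82
tcp_pos: [0.4501, 0.1006, 0.0346]
eef_rot: [[0.036, 0.986, 0.163], [-0.007, 0.163, -0.987], [-0.999, 0.035, 0.013]]
wrist_force: [-6.3, -2.7, 4.3]
grip_width: 0.0004
```

```bash
python3 - <<'E'
from h import *
rel([.45,.1,.031])
from rig import viewer
import cv2
out=[]
for n,(r0,r1,c0,c1) in(("wrist",(150,480,140,500)),("side",(230,350,230,360))):
    c=viewer.read_camera(n);im=c["image"][:,:,::-1];pickle.dump(c,open(n+"5.pkl","wb"));cv2.imwrite(f"pics/{n}5.png",im)
    out.append(cv2.resize(im[r0:r1,c0:c1],(400,int(400*(r1-r0)/(c1-c0))),interpolation=cv2.INTER_CUBIC))
h=max(o.shape[0] for o in out)
cv2.imwrite("pics/f5.png",np.hstack([cv2.copyMakeBorder(o,0,h-o.shape[0],0,0,0) for o in out]))
E
```

```text
t 20.825 tcp [0.4501 0.1006 0.0346] yaw 9.39 tilt [ 0.0364 -0.0074] F [-6.3 -2.7  4.3] w 0.0004 j [ -2.  25. 110.  -1.  43. -11.]
shift [ 0.0036 -0.0003  0.0006]
```

View pics/f5.png

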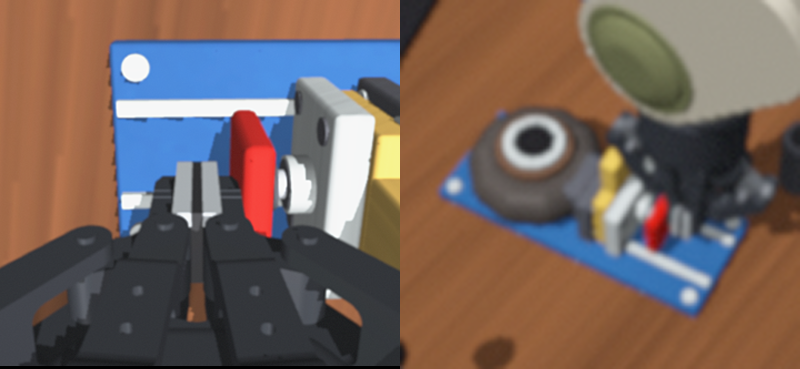

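The wrist half shows the finger tips (cols 175-220) not yet touching the pad (col 245), although there is a 4 N upward force. I'll work out where the pad, jaw and spacer are.

```bash
python3 - <<'E'
from h import *
w=pickle.load(open("wrist5.pkl","rb"))
a=np.radians(9.4);x=np.array([np.cos(a),np.sin(a),0]);y=np.array([-np.sin(a),np.cos(a),0])
O=np.array([.5104,.11,0])
for n,u,v,z in(("padout",245,152,.057),("padin",274,150,.057),("jawback",333,120,.058),("jawfront",374,115,.058),("tipL",173,225,.0346),("tipR",221,225,.0346),("tipL far",177,163,.0346),("tipR far",218,163,.0346),("knuckle",322,240,.08)):
    p=ray(w,u/1.111+140,v/1.111+150,z);print(n,((p-O)@x*1e3).round(1),((p-O)@y*1e3).round(1))
print("tcp",(np.array([.4501,.1006,0])-O)@x)
import cv2
im=cv2.imread("pics/wrist5.png").astype(int)
for r in(290,300,310,330):
  print(r,[(c,*map(int,im[r,c])) for c in range(424,500,4)])
E
```

```text
padout -48.6 24.4
padin -40.3 24.9
jawback -24.3 34.2
jawfront -12.9 35.5
tipL -70.2 -13.5
tipR -53.0 -13.9
tipL far -68.5 10.8
tipR far -54.4 10.6
knuckle -32.2 10.4
tcp -0.06102556538997146
290 [(424, 100, 100, 97), (428, 99, 99, 95), (432, 102, 102, 98), (436, 107, 106, 104), (440, 220, 220, 215), (444, 245, 245, 244), (448, 247, 247, 246), (452, 247, 247, 247), (456, 247, 247, 247), (460, 247, 247, 246), (464, 247, 247, 246), (468, 247, 247, 246), (472, 242, 243, 238), (476, 54, 102, 122), (480, 113, 219, 243), (484, 142, 243, 247), (488, 144, 244, 247), (492, 142, 243, 247), (496, 142, 243, 247)]
300 [(424, 101, 101, 97), (428, 99, 98, 94), (432, 102, 102, 98), (436, 127, 126, 123), (440, 232, 231, 227), (444, 246, 246, 245), (448, 247, 247, 246), (452, 247, 247, 247), (456, 247, 247, 247), (460, 247, 247, 246), (464, 247, 247, 246), (468, 247, 247, 246), (472, 156, 168, 171), (476, 78, 145, 177), (480, 126, 233, 247), (484, 141, 243, 247), (488, 144, 244, 247), (492, 141, 243, 247), (496, 143, 243, 247)]
310 [(424, 124, 123, 119), (428, 99, 99, 95), (432, 103, 102, 99), (436, 159, 159, 154), (440, 239, 238, 235), (444, 246, 246, 246), (448, 247, 247, 246), (452, 247, 247, 247), (456, 247, 247, 247), (460, 247, 247, 246), (464, 247, 246, 246), (468, 248, 248, 247), (472, 60, 92, 108), (476, 91, 172, 212), (480, 119, 226, 247), (484, 118, 227, 247), (488, 117, 225, 246), (492, 117, 224, 246), (496, 118, 225, 246)]
330 [(424, 141, 140, 136), (428, 101, 101, 98), (432, 108, 108, 103), (436, 220, 220, 215), (440, 245, 245, 244), (444, 246, 246, 246), (448, 247, 247, 247), (452, 247, 247, 247), (456, 247, 247, 246), (460, 247, 247, 246), (464, 209, 208, 201), (468, 104, 119, 126), (472, 55, 97, 117), (476, 53, 93, 111), (480, 52, 91, 109), (484, 51, 91, 109), (488, 55, 93, 111), (492, 62, 111, 134), (496, 79, 146, 178)]
```

The jaw is against the spacer: jaw face is about 12-13 mm from the flange, and the force has risen well past the drag. The pad is sunk roughly 8-10 mm, and the 6.7 N push suggests about 8.4 mm. I'll press slightly more.

Request:
carry_out --motion '[[1,[0,0.0025,0],0],[1,[0,0.001,0],0]]'

```text
time_s: 21.18
tcp_pos: [0.4521, 0.101, 0.0346]
eef_rot: [[0.033, 0.986, 0.163], [-0.008, 0.164, -0.987], [-0.999, 0.031, 0.013]]
wrist_force: [-7.8, -3.5, 4.7]
grip_width: 0.0001
```

```bash
python3 - <<'E'
from h import *
from rig import viewer,robot
import cv2
F=[]
for i in range(6):
    c=viewer.read_camera("wrist");F.append(robot.get_state()["wrist_force"])
rel([.45,.1,.031]);print(np.mean(F,0),-np.mean(F,0)@[.9866,.1633,0])
a=c["image"].astype(int);b=cv2.imread("pics/wrist5.png")[:,:,::-1].astype(int)
red=lambda m,r:[int(np.flatnonzero((m[r,300:420,0]>120)&(m[r,300:420,1]<80))[k])+300 for k in(0,-1)]
for r in(290,300,320):
    print(r,red(b,r),red(a,r),*[[int(np.flatnonzero(m[r,400:,:].min(1)>200)[k])+400 for k in(0,-1)] for m in(b,a)])
cv2.imwrite("pics/wrist6.png",c["image"][:,:,::-1]);pickle.dump(c,open("wrist6.pkl","wb"))
E
```

```text
t 21.475 tcp [0.4521 0.101  0.0347] yaw 9.42 tilt [ 0.0327 -0.008 ] F [-7.8 -3.4  5.4] w 0.0 j [ -2.  25. 110.  -1.  43. -11.]
shift [ 0.0036 -0.0023  0.0006]
[-7.76837402 -3.71741587  4.89190167] 8.271331820226047
290 [359, 388] [359, 388] [440, 472] [434, 466]
300 [358, 387] [358, 387] [401, 471] [400, 465]
320 [358, 386] [358, 385] [402, 467] [400, 461]
```

The push is now 8.3 N, about 10.3 mm sunk. The jaw stayed still while the pad moved, so it is blocked by the spacer. Last numeric checks: sunk depth from geometry, and whether the surroundings changed.

```bash
python3 - <<'E'
from h import *
from rig import viewer
import cv2
a=np.radians(9.4);x=np.array([np.cos(a),np.sin(a),0]);O=np.array([.5104,.11,0])
w=pickle.load(open("wrist6.pkl","rb"))
X=lambda u,v,z:(ray(w,u,v,z)-O)@x*1e3
print("pad outer",[X(u,r,.057) for u,r in((358.5,290),(357.5,300))],"jaw back/front",[(X(u,r,.058),X(v,r,.058)) for u,v,r in((433.5,466.7,290),)])
c0=pickle.load(open("c0.pkl","rb"))["top"]["image"];c1=viewer.read_camera("top")["image"]
d=(cv2.absdiff(c0,c1).max(2)>50).astype(np.uint8);d=cv2.morphologyEx(d,cv2.MORPH_OPEN,np.ones((2,2)))
n,_,s,_=cv2.connectedComponentsWithStats(d)
print([list(map(int,q)) for q in s[1:] if q[4]>6])
d0=cv2.absdiff(c0,c1).max(2)
for nm,(u,v,r) in dict(can=(125,178,22),small=(175,195,12),bolt=(217,347,9),big=(316,313,10),wrench=(430,168,35),driver=(350,152,40),phone=(266,147,35),stR=(362,240,45)).items(): print(nm,int(d0[v-r:v+r,u-r:u+r].max()))
E
```

```text
pad outer [np.float64(-47.20476750132844), np.float64(-47.41716812181238)] jaw back/front [(np.float64(-23.32548432010732), np.float64(-12.593905462740409))]
[[143, 260, 13, 23, 176], [163, 267, 125, 192, 11931], [194, 272, 7, 5, 25], [285, 276, 16, 6, 74], [161, 279, 9, 5, 30], [289, 282, 30, 15, 205], [471, 287, 35, 17, 337], [129, 291, 21, 19, 181], [159, 294, 5, 6, 23], [327, 300, 34, 6, 128], [339, 304, 4, 2, 8], [341, 304, 70, 9, 348], [301, 314, 167, 86, 6398], [283, 316, 3, 3, 8], [362, 317, 5, 2, 10], [374, 320, 5, 3, 11], [308, 332, 13, 5, 51], [271, 382, 40, 8, 191], [230, 390, 319, 90, 14528], [481, 395, 159, 81, 5851], [321, 401, 83, 24, 791], [415, 419, 7, 4, 18], [364, 431, 22, 5, 47], [156, 453, 75, 27, 1655], [606, 452, 34, 28, 566], [302, 469, 33, 11, 259]]
can 4
small 3
bolt 111
big 51
wrench 3
driver 3
phone 3
stR 5
```

```bash
python3 - <<'E'
from h import *
import cv2
a=pickle.load(open("c0.pkl","rb"))["side"]["image"];b=pickle.load(open("side5.pkl","rb"))["image"]
for n,(u,v,r) in dict(bolt=(330,367,10),big=(361,280,13)).items():
    t=a[v-r:v+r,u-r:u+r];m=cv2.matchTemplate(b[v-30:v+30,u-30:u+30],t,cv2.TM_CCOEFF_NORMED);_,s,_,l=cv2.minMaxLoc(m);print(n,round(s,3),l[0]-30+r,l[1]-30+r)
from rig import order
print(order.job_done())
E
```

```text
bolt 1.0 0 0
big 0.663 0 -1
the job is handed in; nothing more can be done
None
```

The job is handed in with the gripper still pressing the red pad. It reports no verdict, so the results below are from my own checks.

- **Isolator:** I threw the lever from green to red first. The top camera put the knob 38.6 mm past the pivot, where 38 mm is fully off.
- **Spacer:** I gripped it by its tab, lifted it from the rack and set it down in the gap at the left station. That gap measured about 20 mm; the other station's is about 7 mm. It stood upright and free after release, within about 1 mm of centre across the width.
- **Clamp:** I pushed the pad with closed fingers. The jaw then stayed put while the pad moved further, so it is blocked by the spacer.
- **Pad depth:** The final push is 8.3 N, about 10.3 mm sunk. The wrist camera gives about 11.3 mm. Both are close to half of the 20 mm travel.
- **Surroundings:** The can, small socket, wrench, driver, phone and other station were unchanged in the top view, and the bolt was unchanged in the side view.

**What was less clean:**
- **Large socket:** It matched only partly in the side view (score 0.66, within one pixel), probably because the arm's shadow falls on it. The gripper stayed about 100 mm away from it.
- **Finger contact:** The tool had leaned about 2°, and the fingers bear partly on the pad's upper edge, with about 5 N upward on the tool.
- **Gap reading:** The camera put the closed gap at 12–14 mm, so "flush" rests on the force and the stationary jaw rather than on a direct measurement.

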